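Tidy the art-room table: clip the keys, line up the paint jars

TASK

Clear up the art-room table after class: clip each cupboard key onto the snap hook of its own colour, its ring passed in through the sprung gate so that the key hangs from the hook with the gate snapped shut behind it, and stand every paint jar that is there upright on the shelf in one neat row, each centred on the spot of its colour. Leave the brush mug, the tape roll and the glue bottle where they are.

Things in the scene. Friction and masses are not known exactly. Their poses are not given: they have to be found in the camera images.
- shelf: low plywood riser shelf, 120 mm deep (its x) by 330 mm long (its y), top face 50 mm above the table; origin on the table under its centre; it is fixed. Its row of five round colour spots (54 mm across, flat) runs along its y, 60 mm apart; from +y to -y: red, yellow, blue, green, white
- spot_red (a point): centre of the red spot, on the shelf's top face (z = 0.050); the axes are the shelf's
- jar_red_mid (a point): centre (half-way up) of the red squat poster-paint jar, a loose closed cylinder 52 mm in diameter, 38 mm tall, about 120 g, red lid; z axis is the jar's own axis; jar may be absent
- spot_yellow (a point): centre of the yellow spot, on the shelf's top face (z = 0.050); the axes are the shelf's
- jar_yellow_mid (a point): centre (half-way up) of the yellow squat poster-paint jar, a loose closed cylinder 52 mm in diameter, 38 mm tall, about 120 g, yellow lid; z axis is the jar's own axis; jar may be absent
- spot_blue (a point): centre of the blue spot, on the shelf's top face (z = 0.050); the axes are the shelf's
- jar_blue_mid (a point): centre (half-way up) of the blue squat poster-paint jar, a loose closed cylinder 52 mm in diameter, 38 mm tall, about 120 g, blue lid; z axis is the jar's own axis; jar may be absent
- spot_green (a point): centre of the green spot, on the shelf's top face (z = 0.050); the axes are the shelf's
- jar_green_mid (a point): centre (half-way up) of the green squat poster-paint jar, a loose closed cylinder 52 mm in diameter, 38 mm tall, about 120 g, green lid; z axis is the jar's own axis; jar may be absent
- spot_white (a point): centre of the white spot, on the shelf's top face (z = 0.050); the axes are the shelf's
- jar_white_mid (a point): centre (half-way up) of the white squat poster-paint jar, a loose closed cylinder 52 mm in diameter, 38 mm tall, about 120 g, white lid; z axis is the jar's own axis; jar may be absent
- key_orange_mid (a point): centre of the orange head of a loose cupboard key (about 50 g): head a block 60 (x) by 24 (y) by 22 mm (z), at first flat on the table; a rigid steel ring sticks out of its +x end: 5 mm round wire, 44 mm outside, 34 mm inside diameter, centre 50 mm along +x from this point, in the key's xy plane (no swivel); a 31 mm steel blade sticks out of its -x end
- hook_orange_basket (a point): middle of the bottom bar (7 mm thick, z = 0.160) of a fixed steel snap hook with orange gate, on a stand with orange foot. The hook lies in this point's xz plane, gate towards -x (the robot), gate line at x = -16 mm; nose there turned up to z = 0.1745; spine at x = 16, top bar z = 0.213, 178 mm tall post at x = 60 mm; all below 0.218, nothing in front or below
- gate_orange (a joint): angle of the orange sprung gate, a 6 mm bar from its pivot (z = 0.210) down to the nose: 0 shut, to 1.0 rad pressed in (towards +x); 1.5 N at its end starts it, 5 N at 0.6 rad. A level ring pushed in at z = 0.184 until its leading wire is 16 mm past the gate line, then lowered to z = 0.168, is over the nose and frees the gate to snap shut; let go, the key swings down and hangs
- key_black_mid (a point): centre of the black head of a loose cupboard key (about 50 g): head a block 60 (x) by 24 (y) by 22 mm (z), at first flat on the table; a rigid steel ring sticks out of its +x end: 5 mm round wire, 44 mm outside, 34 mm inside diameter, centre 50 mm along +x from this point, in the key's xy plane (no swivel); a 31 mm steel blade sticks out of its -x end
- hook_black_basket (a point): middle of the bottom bar (7 mm thick, z = 0.160) of a fixed steel snap hook with black gate, on a stand with black foot. The hook lies in this point's xz plane, gate towards -x (the robot), gate line at x = -16 mm; nose there turned up to z = 0.1745; spine at x = 16, top bar z = 0.213, 178 mm tall post at x = 60 mm; all below 0.218, nothing in front or below
- gate_black (a joint): angle of the black sprung gate, a 6 mm bar from its pivot (z = 0.210) down to the nose: 0 shut, to 1.0 rad pressed in (towards +x); 1.5 N at its end starts it, 5 N at 0.6 rad. A level ring pushed in at z = 0.184 until its leading wire is 16 mm past the gate line, then lowered to z = 0.168, is over the nose and frees the gate to snap shut; let go, the key swings down and hangs
- key_purple_mid (a point): centre of the purple head of a loose cupboard key (about 50 g): head a block 60 (x) by 24 (y) by 22 mm (z), at first flat on the table; a rigid steel ring sticks out of its +x end: 5 mm round wire, 44 mm outside, 34 mm inside diameter, centre 50 mm along +x from this point, in the key's xy plane (no swivel); a 31 mm steel blade sticks out of its -x end
- hook_purple_basket (a point): middle of the bottom bar (7 mm thick, z = 0.160) of a fixed steel snap hook with purple gate, on a stand with purple foot. The hook lies in this point's xz plane, gate towards -x (the robot), gate line at x = -16 mm; nose there turned up to z = 0.1745; spine at x = 16, top bar z = 0.213, 178 mm tall post at x = 60 mm; all below 0.218, nothing in front or below
- gate_purple (a joint): angle of the purple sprung gate, a 6 mm bar from its pivot (z = 0.210) down to the nose: 0 shut, to 1.0 rad pressed in (towards +x); 1.5 N at its end starts it, 5 N at 0.6 rad. A level ring pushed in at z = 0.184 until its leading wire is 16 mm past the gate line, then lowered to z = 0.168, is over the nose and frees the gate to snap shut; let go, the key swings down and hangs
- brush_mug: white mug with brushes, 76 mm across, 95 mm tall, origin under its centre; not part of the job
- tape_roll: roll of brown tape lying flat, 96 mm across, 35 mm tall, origin under its centre; not part of the job
- glue_bottle: white glue bottle, 48 mm across, 115 mm tall, origin under its centre; not part of the job
Things that resemble listed ones, but are neither listed nor needed, are in the scene too. Of the things shaped like the part that bears jar_green_mid, the green one is meant.

How it is judged:
By the outcome, as a careful person would: the job done as asked, in the order asked, and still so for the second after the job is handed in, with the robot touching nothing.
Of jar_red, jar_yellow, jar_blue, jar_green, jar_white only 3 to 5 are there at a start; the rules pass over those that are not, and their reading is None.
At some moment in a run one of jar_red, jar_yellow, jar_blue, jar_green, jar_white may be knocked a few centimetres aside while the robot is not near it.
It also fails if it takes over 210 s, if anything falls off the work surface, if the arm or the gripper's body presses on something with over 40 N, if the wrist force passes 120 N, or if a joint passes its speed limit or range.

ROBOT

A 6-joint arm with a two-finger parallel gripper is mounted at the origin on the work surface. World frame = base frame: x ahead of the robot, y to its left, z up, the work surface at z = 0. Lengths are in mm, angles in degrees, forces in N, time in s.
With the tool pointing down it reaches from about 300 to 850 mm from the base axis. Payload 4.2 kg.
Tool frame: the origin (TCP) lies midway between the tips of the shut fingers; the grasp point (between the pads) lies env.hold_point_z behind it (env.hold_point_z is the distance from the TCP to the grasp point, in mm); z points along the fingers, y is the line along which they close (so a half turn about z gives the same grasp; the last joint's range is limited). The gripper opens to 91 mm and grips with 3 to 60 N. Pads are 32 mm wide; open, the fingers measure 118 mm over their backs; the gripper's body (76 mm by 178 mm) begins 60 mm behind the grasp point.
Start: joints at [-67.494, 18.312, 89.639, -0, 72.044, -1.146], TCP at [230.681, -526.716, 213.976] pointing down, gripper open.
Joint ranges: [-177.97, 177.97], [-48.28, 115.42], [12.27, 149.76], [-77.06, 257.06], [2.81, 150.46], [-146.56, 146.56]. Speed limits (degrees/s): [147.25, 147.25, 180, 180, 180, 180].

INTERFACE

Orientations are given as [roll, pitch, yaw] about the fixed x, y, z axes, in that order (R = Rz(yaw) Ry(pitch) Rx(roll)).
In Python, from workcell import env, viewer, spotter gives the robot as it stands.
- The arm moves only by the tool apply_moves, never from a script. Its arguments are lists of equal length, an entry for each row: "delta_pos": the shift along the world's x, y, z normalised to -1 to 1, where 1 is 120 mm, a list of three; "rot": the turn, a rotation vector about the world's x, y, z normalised to -1 to 1, where 1 is 1.5 rad, a list of three; "hand": the opening, from 0 (shut) to 1 (fully open). A call has 1 to 10 rows; each row is the pose to reach, as a shift and turn from the pose commanded when the call began; what a row does not reach only later rows make up. A row lasts 1/12 s, in which the tool goes at most 41.7 mm and 7.16 degrees, less where a joint would pass 70% of its speed; a pose out of reach is approached as far as the arm can. A call with a number of a shift or a turn outside -1 to 1 is refused whole. A call with a gripper value outside its range is refused whole. The fingers move at their own pace and stop on an object; "newtons" is the grip in N (left out, the last holds). Time passes only in rows, so rows that repeat a pose let the fingers close. It gives the time, the measured TCP pose, the force, the opening and the grip force at its end, in the units of the state.
- env.state(): the state, without advancing time (a new reading comes with each control period).
- viewer.grab_frame(name): name is "side" or "top"; returns a dict with "pixels" (400x640x3 uint8, red, green, blue), "camera_matrix" (3x3 intrinsics, pixels), "R" (3x3) and "t" (3): a world point X has camera coordinates R X + t. Camera axes: x right, y down, z forward; pixel columns grow to the right and rows downward; lengths in mm; the calibration is good to about 2 mm. A picture is of the moment at which its call begins. There is no depth.
- env.job_done(): hands the job in; it is judged then, once.
Trained networks look in a picture, given as the dict that the camera call returned (one of the last four; its "shot" number tells which), for a name from the list of things; names that differ only in an ending like _2 or _b are one class to them, and where a whole thing is asked for, a point or a joint stands for the part that bears it (a point fixed in the world has none). Each returns a list of dicts, best first, with "score" (0 to 1); they miss things now and then, are a little off and sometimes report something else, mostly with a low value. They report only what shows in the picture. A call takes as long as a camera call. They do not tell look-alikes from the thing itself.
- spotter.trace(picture, query): "mask" (400x640 bool, what is visible of it) and "box" ([centre column, centre row, width, height] in pixels, round what is visible of it).
- spotter.landmark_of(picture, query): "position" ([column, row] in pixels: a listed point, or the origin of a listed thing).
The state is a dict: "time_s": time; "qpos": joint angles; "qvel": joint speeds; "effort": joint torques, N m; "ee_pos": TCP position; "ee_rot": TCP orientation; "force": force on the tool from outside, world axes, zero at the start; "torque": the same for the moment, N m; "gripper_width": finger opening in mm; "gripper_force": force on a finger pad.
Only numpy, scipy, OpenCV 4.12 (cv2) and the standard library are available. Lean on these libraries where they do the work, as an engineer would, in place of code of your own. Each camera call takes 0.05 s, during which the arm holds its last target. There are 200 camera calls.

## Working session

There is one attempt and no reset: what is moved stays moved. The work goes in short steps, Python scripts to look and compute and a tool call to move; the robot and the scene stay as the last step left them, time stands still between calls to the robot, and variables do not carry over. Pictures are saved under pics/ and viewed, at most 14 in all, crops included, and the job is handed in when it is done.

Besides the shell and the picture viewer there is one more tool, called after "Request:" as name(argument=value, ...) on one line, values as JSON. apply_moves: Moves the arm, as the interface text tells. Its arguments: {"type":"object","properties":{"delta_pos":{"type":"array"},"rot":{"type":"array"},"hand":{"type":"array"},"newtons":{"type":"number"}},"required":["delta_pos","rot","hand"]}

```bash
mkdir -p pics; ls
cat > h.py <<'E'
import numpy as np, cv2, sys
from workcell import env, viewer, spotter
def grab(n,save=None):
    p=viewer.grab_frame(n)
    if save: cv2.imwrite(f'pics/{save}.png',p['pixels'][:,:,::-1])
    return p
def ray(p,uv,z):
    K,R,t=[np.array(p[k],float) for k in('camera_matrix','R','t')]
    c=-R.T@t; d=R.T@np.linalg.solve(K,[uv[0],uv[1],1.]); return c+d*(z-c[2])/d[2]
def proj(p,X):
    K,R,t=[np.array(p[k],float) for k in('camera_matrix','R','t')]
    q=K@(R@np.array(X,float)+t); return q[:2]/q[2]
E
python3 - <<'E'
from h import *
a=grab('top','top0'); b=grab('side','side0')
print(env.hold_point_z, env.state())
for p in(a,b):print((-p['R'].T@p['t']).round(0),p['camera_matrix'][0,0])
Z={'jar':19,'key':11,'hook':160,'spot':50}
for q in ['jar_red_mid','jar_yellow_mid','jar_blue_mid','jar_green_mid','jar_white_mid','key_orange_mid','key_black_mid','key_purple_mid','hook_orange_basket','hook_black_basket','hook_purple_basket','spot_red','spot_white','shelf','brush_mug','tape_roll','glue_bottle']:
    for n,p in(('t',a),('s',b)):
        for r in spotter.landmark_of(p,q)[:3]:
            print(q,n,round(r['score'],2),np.round(r['position']),ray(p,r['position'],Z.get(q.split('_')[0],0)).round(0)[:2])
E
```

```text
pics
18.8 {'time_s': 0.1, 'qpos': array([-6.74967466e+01,  1.83489280e+01,  8.96976794e+01, -1.32871424e-03,
        7.20418803e+01, -1.14642628e+00]), 'qvel': array([ 0.04743131, -0.14756807, -0.13528797, -0.01566431, -0.05079354,
       -0.01032667]), 'effort': array([-1.92210546e-04, -4.13334775e+01, -2.32508790e+01,  7.28944922e-02,
        4.21377621e-02, -6.18842432e-05]), 'ee_pos': array([ 230.48435784, -526.32162479,  213.20657732]), 'ee_rot': array([-1.79911505e+02, -5.07329891e-04,  2.36500900e+01]), 'force': array([-0.36882513, -0.78416289, -0.17351105]), 'torque': array([ 0.02987539, -0.0182889 ,  0.03516693]), 'gripper_force': 0.0, 'gripper_width': 91.03223992486399}
[ 490.   42. 1364.] 410.47532139049105
[-22. 610. 978.] 448.0208512049844
jar_red_mid s 0.25 [327. 272.] [470. 101.]
jar_blue_mid t 0.72 [404. 170.] [ 654. -266.]
jar_blue_mid t 0.47 [444. 222.] [ 487. -399.]
jar_blue_mid t 0.3 [287. 181.] [609. 119.]
jar_blue_mid s 0.72 [434. 180.] [ 480. -398.]
jar_blue_mid s 0.45 [344. 188.] [ 658. -169.]
jar_green_mid t 0.67 [413. 235.] [ 442. -298.]
jar_green_mid t 0.49
[... 1401 characters left out ...]
t 0.52 [386. 175.] [ 633. -200.]
spot_red s 0.62 [323. 209.] [620. -35.]
spot_white t 0.85 [406. 170.] [ 650. -264.]
spot_white s 0.89 [368. 166.] [ 653. -273.]
spot_white s 0.71 [251. 232.] [697. 169.]
shelf t 0.85 [365. 177.] [ 630. -140.]
shelf s 0.59 [346. 201.] [ 627. -146.]
brush_mug t 0.62 [455. 178.] [ 634. -440.]
brush_mug t 0.33 [386. 231.] [ 453. -213.]
brush_mug s 0.67 [406. 156.] [ 631. -456.]
tape_roll t 0.69 [174. 189.] [576. 494.]
tape_roll t 0.53 [259. 215.] [497. 211.]
tape_roll t 0.37 [366. 180.] [ 621. -142.]
tape_roll s 0.7 [179. 348.] [574. 491.]
tape_roll s 0.68 [290. 294.] [499. 208.]
glue_bottle t 0.5 [317. 130.] [784.  25.]
glue_bottle s 0.64 [270. 209.] [769.  43.]
```

Run:
```python
import cv2,numpy as np
a=cv2.imread('pics/top0.png')[110:300,130:500];b=cv2.imread('pics/side0.png')[130:390,140:520]
cv2.imwrite('pics/t1.png',cv2.resize(a,(800,411),interpolation=cv2.INTER_CUBIC));cv2.imwrite('pics/s1.png',cv2.resize(b,(800,547),interpolation=cv2.INTER_CUBIC))
```

```text
(no output)
```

View pics/t1.png

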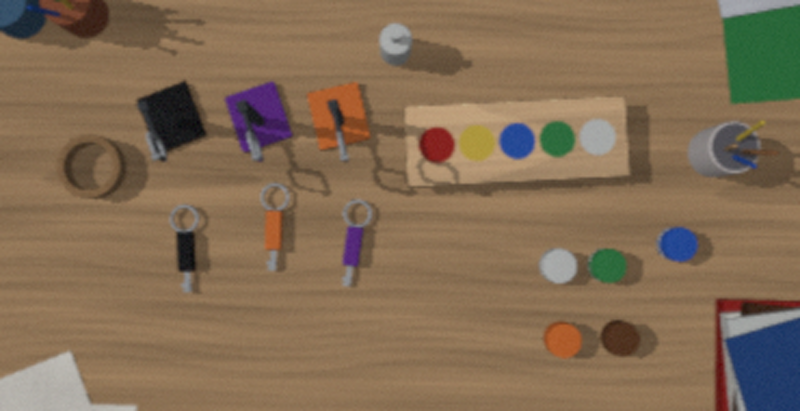

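View pics/s1.png

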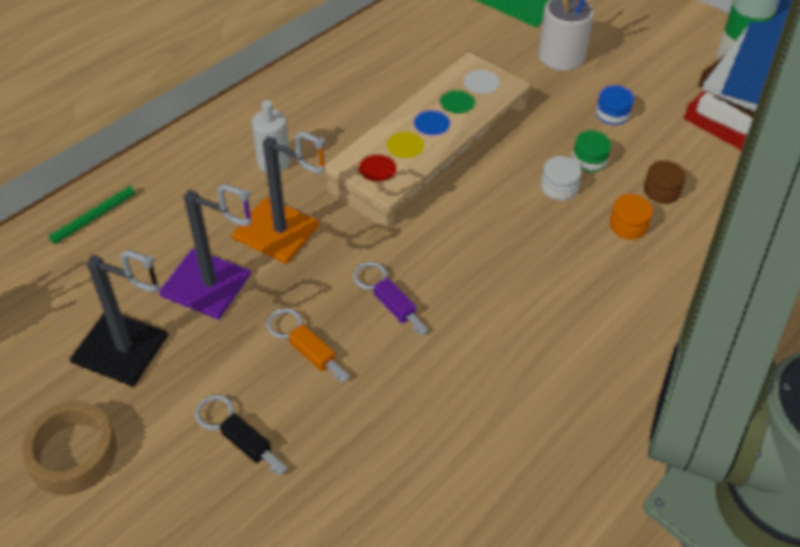

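The top view shows three keys side by side: black at crop (187,250), orange (273,230), purple (353,245). Behind them are the black, purple and orange hooks, in a different order from the keys. The jars present are white (559,266), green (607,266) and blue (678,244). Things that could be mistaken for these:
- the orange jar (562,340) and the brown jar (620,338), which are decoys for the jars
- the green pen, and the white mug and bottle

The three jars and three keys match the description. Next I measure them precisely.

```bash
cat >> h.py <<'E'
def hsvmask(p,col):
    h=cv2.cvtColor(p['pixels'],cv2.COLOR_RGB2HSV).astype(int);H,S,V=h[...,0],h[...,1],h[...,2]
    return {'orange':(H>=5)&(H<=13)&(S>185)&(V>120),'purple':(H>=125)&(H<=150)&(S>90),'black':(V<45),
      'blue':(H>=105)&(H<=122)&(S>150),'green':(H>=55)&(H<=85)&(S>120),'red':((H<4)|(H>174))&(S>150),'yellow':(H>=20)&(H<=30)&(S>140)&(V>140)}[col]
def blob(p,col,X,r=25):
    m=hsvmask(p,col).astype(np.uint8); n,l,st,c=cv2.connectedComponentsWithStats(m,connectivity=8)
    u=proj(p,X); d=[np.hypot(*(c[i]-u)) if st[i,4]>=12 else 1e9 for i in range(1,n)]
    if not d or min(d)>r: return None,None
    i=1+int(np.argmin(d)); return l==i,c[i]
def tri(ps,uvs):
    A=[];b=[]
    for p,uv in zip(ps,uvs):
        K,R,t=[np.array(p[k],float) for k in('camera_matrix','R','t')];P=K@np.c_[R,t]
        for k in(0,1): r=uv[k]*P[2]-P[k];A.append(r[:3]);b.append(-r[3])
    return np.linalg.lstsq(np.array(A),np.array(b),rcond=None)[0]
def rectpts(p,m,z):
    v,u=np.nonzero(m); return np.array([ray(p,(a,b),z)[:2] for a,b in zip(u,v)])
E
python3 - <<'E'
from h import *
a=grab('top');b=grab('side')
def pca(P):
    c=P.mean(0);w,V=np.linalg.eigh(np.cov((P-c).T));v=V[:,1];v=v*np.sign(v[0]);return np.degrees(np.arctan2(v[1],v[0])),w**.5
for col,X in(('orange',(488,218,11)),('black',(459,354,11)),('purple',(476,88,11))):
    for n,p in(('t',a),('s',b)):
        m,c=blob(p,col,X)
        if m is None: print(col,n,None);continue
        P=rectpts(p,m,16 if n=='t' else 14);print('key',col,n,m.sum(),P.mean(0).round(1),'yaw',pca(P)[0].round(1),end=' ')
        T=[r for r in spotter.trace(p,f'key_{col}_mid') if r['mask'][m].mean()>.3]
        if T:
            Q=rectpts(p,T[0]['mask'],8);print('trace yaw',T[0]['score'],pca(Q)[0].round(1),Q.min(0).round(0),Q.max(0).round(0),end='')
        print()
for col,X in(('orange',(655,100,0)),('black',(650,365,0)),('purple',(655,228,0))):
    for n,p in(('t',a),('s',b)):
        m,c=blob(p,col,X,30)
        if m is None: print(col,n,None);continue
        P=rectpts(p,m,4).astype(np.float32);print('foot',col,n,P.mean(0).round(1),cv2.minAreaRect(P))
for col in('red','yellow','blue','green'):
    X={'red':(622,-30,50),'yellow':(625,-90,50),'blue':(628,-148,50),'green':(634,-205,50)}[col]
    for n,p in(('t',a),('s',b)):
        m,c=blob(p,col,X,12);print('spot',col,n,None if m is None else ray(p,c,50).round(1),0 if m is None else m.sum())
# rectified mosaics at two heights for hooks, 1px=0.5mm
def rect(p,z,x0,x1,y0,y1,s=2):
    xs=np.array([[x1,y1],[x1,y0],[x0,y0],[x0,y1]],float)
    src=np.float32([proj(p,(*q,z)) for q in xs]);w,h=int((y1-y0)*s),int((x1-x0)*s)
    return cv2.warpPerspective(p['pixels'][:,:,::-1],cv2.getPerspectiveTransform(src,np.float32([[0,0],[w,0],[w,h],[0,h]])),(w,h),flags=cv2.INTER_CUBIC)
im=np.vstack([rect(a,160,560,700,30,420),rect(b,160,560,700,30,420)]);cv2.imwrite('pics/hooks.png',im);print(im.shape)
E
```

```text
key orange t 60 [493.4 215.8] yaw 0.8 trace yaw 0.53 6.4 [436. 208.] [562. 240.]
orange s None
key black t 121 [457. 348.] yaw 4.6 
key black s 248 [458.3 350.5] yaw 3.0 trace yaw 0.56 7.8 [401. 333.] [532. 375.]
key purple t 119 [470.9  96.9] yaw -6.5 trace yaw 0.69 -4.3 [413.  75.] [538. 113.]
key purple s 219 [473.   97.9] yaw -11.4 
foot orange t [674.4 123.8] ((669.8775634765625, 123.71218872070312), (86.01020812988281, 73.61034393310547), 14.016736030578613)
orange s None
foot black t [663.9 376.8] ((662.759765625, 377.896728515625), (87.76042938232422, 72.51531219482422), 23.50667953491211)
foot black s [666.5 378.5] ((695.9450073242188, 364.2783508300781), (135.51654052734375, 130.54879760742188), 22.870433807373047)
foot purple t [668.3 244.7] ((665.6915283203125, 247.81887817382812), (88.96018981933594, 78.73033142089844), 19.95817756652832)
foot purple s [666.8 248.3] ((669.745849609375, 245.5017852783203), (92.95606231689453, 83.87869262695312), 19.923025131225586)
spot red t [624.7 -25.5  50. ] 181
spot red s [626.6 -25.   50. ] 139
spot yellow t [629.1 -85.   50. ] 197
spot yellow s [631.3 -85.7  50. ] 184
spot blue t [ 633.6 -144.9   50. ] 174
spot blue s [ 635.1 -144.7   50. ] 133
spot green t [ 638.  -204.7   50. ] 164
spot green s [ 640.2 -205.    50. ] 129
(560, 780, 3)
```

View pics/hooks.png

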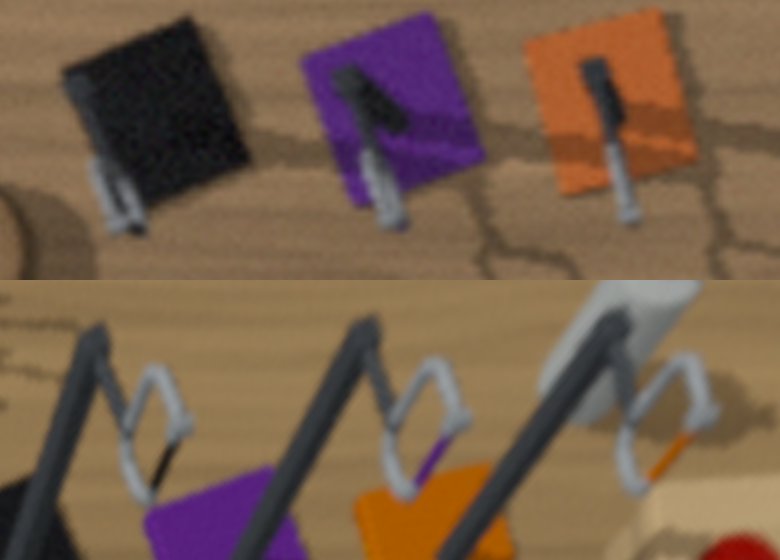

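Run:
```python
from h import *
a=grab('top');b=grab('side')
hsv=cv2.cvtColor(b['pixels'],cv2.COLOR_RGB2HSV)
ims={n:cv2.resize(p['pixels'][:,:,::-1],None,fx=6,fy=6,interpolation=cv2.INTER_CUBIC) for n,p in(('t',a),('s',b))}
tiles=[]
for col,X,yaw in(('black',(591,358),23.5),('purple',(605,220),20),('orange',(605,100),14)):
    d=np.array([np.cos(np.radians(yaw)),np.sin(np.radians(yaw))])
    g0=np.r_[np.array(X)-16*d,191]; u=proj(b,g0).astype(int)
    H=hsv[u[1]-16:u[1]+17,u[0]-16:u[0]+17].astype(int)
    m={'orange':(H[...,0]<15)&(H[...,1]>200)&(H[...,2]>100),'purple':(H[...,0]>125)&(H[...,0]<155)&(H[...,1]>90),'black':(H[...,2]<50)}[col]
    n,l,st,c=cv2.connectedComponentsWithStats(m.astype(np.uint8),connectivity=8)
    o=[(st[i,4],(c[i]+u-16).round(1).tolist(),st[i,2:4].tolist()) for i in range(1,n) if st[i,4]>3]
    print(col,u,o)
    foot={'black':(662.8,377.9),'purple':(665.7,247.8),'orange':(669.9,123.7)}[col]
    if o:
        q=min(o,key=lambda e:np.hypot(*(np.array(e[1])-u))); G=ray(b,q[1],191)[:2]; B=G+16*d; print(' basket',B.round(1),'foot rel',(np.array([(np.array(foot)-B)@d,(np.array(foot)-B)@[-d[1],d[0]]])).round(1))
    else: B=np.array(X,float)
    P=lambda x,z:(*(B+x*d),z)
    row=[]
    for n,p in(('t',a),('s',b)):
        im=ims[n]
        def ln(A,C,k): cv2.line(im,*[tuple(int(v) for v in (proj(p,P(*e))+.5)*6) for e in(A,C)],k,1)
        ln((-16,174),(-16,160),(0,255,255));ln((-16,160),(16,160),(0,255,255));ln((16,160),(16,213),(0,255,0));ln((16,213),(-16,213),(0,255,0));ln((-16,210),(-16,172),(255,255,0));ln((60,0),(60,178),(255,0,255))
        cc=(proj(p,P(20,150))*6).astype(int); row.append(im[cc[1]-140:cc[1]+140,cc[0]-130:cc[0]+130].copy())
    tiles.append(np.vstack(row))
cv2.imwrite('pics/ov.png',np.hstack(tiles))
```

```text
black [212 263] [(np.int32(7), [212.4, 261.6], [2, 6])]
 basket [595.2 356.5] foot rel [70.5 -7.3]
purple [257 226] [(np.int32(12), [256.6, 229.2], [2, 8])]
 basket [600.9 225.9] foot rel [68.4 -1.5]
orange [294 202] []
```

View pics/ov.png

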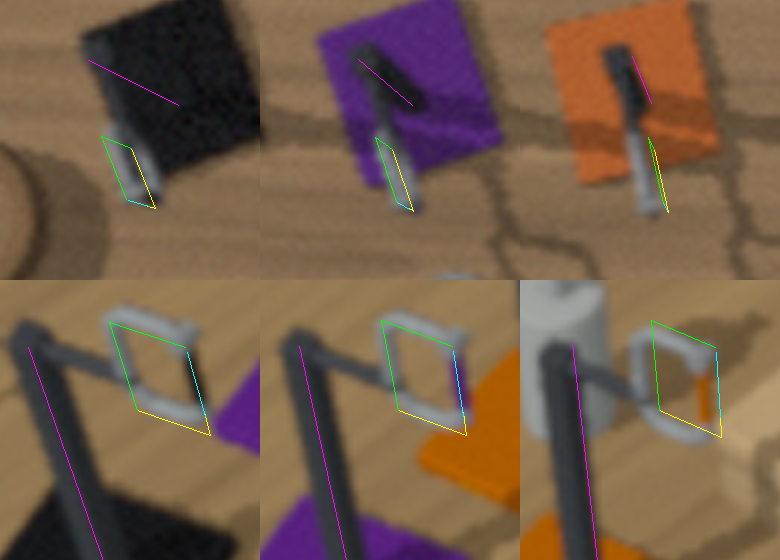

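```bash
cat > hook.py <<'E'
from h import *
from scipy.optimize import minimize
a=grab('top');b=grab('side')
def seg(A,C,n=15): t=np.linspace(0,1,n)[:,None]; return np.array(A)*(1-t)+np.array(C)*t
fr=np.vstack([seg((-16,172),(-16,160),5),seg((-16,160),(16,160)),seg((16,160),(16,213),20),seg((16,213),(-16,213))])
po=seg((60,20),(60,176),25)
S=6;ims={};res=[]
def masks(p):
    big=cv2.resize(p['pixels'],None,fx=3,fy=3,interpolation=cv2.INTER_CUBIC);h=cv2.cvtColor(big,cv2.COLOR_RGB2HSV).astype(int)
    return (h[...,1]<70)&(h[...,2]>85),(h[...,1]<90)&(h[...,2]<80)
M={n:masks(p) for n,p in(('t',a),('s',b))}
out=[]
for col,X,yaw in(('black',(597,358),23.5),('purple',(603,226),20),('orange',(605,108),14)):
    data=[]
    for n,p in(('t',a),('s',b)):
        d=np.radians(yaw)
        for k,mod in((0,fr),(1,po)):
            if k==1 and (col=='black' and n=='t'): continue
            uv=np.array([proj(p,(X[0]+x*np.cos(d),X[1]+x*np.sin(d),z)) for x,z in mod])*3+1
            hull=cv2.convexHull(uv.astype(np.int32));roi=np.zeros(M[n][0].shape,np.uint8);cv2.fillConvexPoly(roi,hull,1);roi=cv2.dilate(roi,np.ones((25,25)))
            m=M[n][k]&(roi>0); nn,l,st,_=cv2.connectedComponentsWithStats(m.astype(np.uint8))
            if nn<2: continue
            m=l==1+np.argmax(st[1:,4]); v,u=np.nonzero(m); 
            data.append((p,mod,np.c_[u,v][::2],cv2.distanceTransform((~m).astype(np.uint8),cv2.DIST_L2,5)))
            print(col,n,k,m.sum())
    def cost(q,per=False):
        d=np.radians(q[2]);c=[]
        for p,mod,pts,dt in data:
            uv=np.array([proj(p,(q[0]+x*np.cos(d),q[1]+x*np.sin(d),z)) for x,z in mod])*3+1
            f=cv2.remap(dt.astype(np.float32),uv[:,0].astype(np.float32)[None],uv[:,1].astype(np.float32)[None],cv2.INTER_LINEAR,borderMode=cv2.BORDER_REPLICATE)
            r=np.sqrt(((pts[:,None]-uv[None])**2).sum(2)).min(1)
            c.append(np.mean(np.minimum(f,20)**2)+np.mean(np.minimum(r,20)**2))
        return c if per else sum(c)+((q[2]-yaw)/1.5)**2
    r=minimize(cost,[*X,yaw],method='Nelder-Mead',options=dict(initial_simplex=[[*X,yaw],[X[0]+8,X[1],yaw],[X[0],X[1]+8,yaw],[*X,yaw+4]]))
    print(col,r.x.round(1),np.round(cost(r.x,True),1)); q=r.x;d=np.radians(q[2]);row=[]
    for n,p in(('t',a),('s',b)):
        im=cv2.resize(p['pixels'][:,:,::-1],None,fx=6,fy=6,interpolation=cv2.INTER_CUBIC)
        for mod in(fr,po):
            uv=[((proj(p,(q[0]+x*np.cos(d),q[1]+x*np.sin(d),z))+.5)*6).astype(int) for x,z in mod];cv2.polylines(im,[np.array(uv)],False,(255,255,0) if mod is fr else (255,0,255),1)
        cc=uv[len(uv)//2]; row.append(im[cc[1]-140:cc[1]+140,cc[0]-130:cc[0]+130])
    out.append(np.vstack(row))
cv2.imwrite('pics/ov2.png',np.hstack(out))
E
python3 hook.py
```

```text
black t 0 556
black s 0 1516
black s 1 3628
black [598.3 354.4  25.2] [12.5 19.1 73.7]
purple t 0 554
purple t 1 638
purple s 0 1363
purple s 1 2415
purple [601.3 224.4  20.8] [ 7.5 32.1 21.2 31. ]
orange t 0 429
orange t 1 347
orange s 0 1289
orange s 1 2151
orange [604.2 107.5  14.6] [ 7.3 15.7 14.1 26.7]
```

View pics/ov2.png

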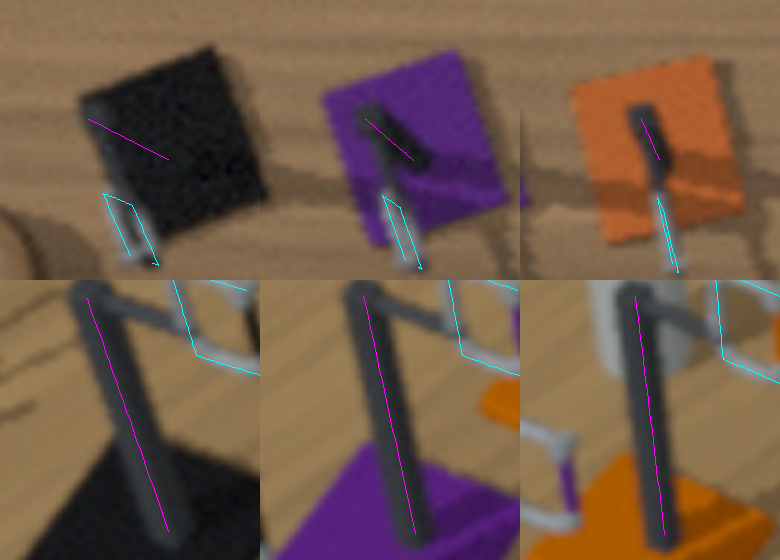

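Overlay: the fitted frames lie on the hooks to within about 3 mm. Hook poses (x, y, yaw): black (598, 353.5, 24.5°), purple (601, 224, 20.5°), orange (604, 107.5, 14.5°). Next, the close check of the keys.

```bash
cat > keys.py <<'E'
from h import *
from scipy.optimize import minimize
a=grab('top');b=grab('side')
t=np.linspace(0,2*np.pi,40);ring=np.c_[50+19.5*np.cos(t),19.5*np.sin(t),0*t]
hd=np.array([[x,y,z] for x in(-30,30) for y in(-12,12) for z in(-11,11)],float)
out=[]
for col,X,yaw in(('black',(457.5,349),4),('orange',(489,217),-3),('purple',(472,97),-8)):
    D=[]
    for p in(a,b):
        h=cv2.cvtColor(cv2.resize(p['pixels'],None,fx=3,fy=3,interpolation=cv2.INTER_CUBIC),cv2.COLOR_RGB2HSV).astype(int);H,S,V=h[...,0],h[...,1],h[...,2]
        m={'black':V<60,'orange':(H<=13)&(S>160)&(V>110),'purple':(H>=125)&(H<=155)&(S>75)}[col]
        roi=np.zeros(m.shape,np.uint8);c=proj(p,(*X,11))*3+1;cv2.circle(roi,tuple(c.astype(int)),36,1,-1);m=m&(roi>0)
        n,l,st,_=cv2.connectedComponentsWithStats(m.astype(np.uint8));m=l==1+np.argmax(st[1:,4])
        g=(S<75)&(V>95); D.append((p,m,g))
    def W(q,P): d=np.radians(q[2]);c,s=np.cos(d),np.sin(d);return np.c_[q[0]+c*P[:,0]-s*P[:,1],q[1]+s*P[:,0]+c*P[:,1],11+P[:,2]]
    def cost(q,per=False):
        e=[]
        for p,m,g in D:
            uv=np.array([proj(p,P)*3+1 for P in W(q,hd)]);r=np.zeros(m.shape,np.uint8);cv2.fillConvexPoly(r,cv2.convexHull((uv*16).astype(np.int32)),1,shift=4);r=r>0
            iou=(r&m).sum()/(r|m).sum()
            uv=np.array([proj(p,P)*3+1 for P in W(q,ring)]).astype(np.float32);f=cv2.remap(cv2.GaussianBlur(g.astype(np.float32),(0,0),2),uv[:,0][None],uv[:,1][None],cv2.INTER_LINEAR).mean()
            e+= [iou,f]
        return np.round(e,2) if per else -sum(e)
    r=minimize(cost,[*X,yaw],method='Nelder-Mead',options=dict(initial_simplex=[[*X,yaw],[X[0]+6,X[1],yaw],[X[0],X[1]+6,yaw],[*X,yaw+5]]))
    print(col,r.x.round(1),cost(r.x,True)); row=[]
    for p,_,_ in D:
        im=cv2.resize(p['pixels'][:,:,::-1],None,fx=6,fy=6,interpolation=cv2.INTER_CUBIC)
        for P in(ring,hd[[1,3,7,5,1]]):
            uv=np.array([(proj(p,w)+.5)*6 for w in W(r.x,P)]).astype(int);cv2.polylines(im,[uv],False,(255,255,0),1)
        c=((proj(p,W(r.x,np.array([[20.,0,0]]))[0]))*6).astype(int);row.append(im[c[1]-140:c[1]+140,c[0]-130:c[0]+130])
    out.append(np.vstack(row))
cv2.imwrite('pics/keys.png',np.hstack(out))
E
python3 keys.py
```

```text
black [458.3 350.8   4.5] [0.77 0.86 0.71 0.79]
orange [493.8 218.8  -0.9] [0.78 0.87 0.01 0.76]
purple [472.3  97.1  -6.6] [0.87 0.9  0.8  0.78]
```

View pics/keys.png

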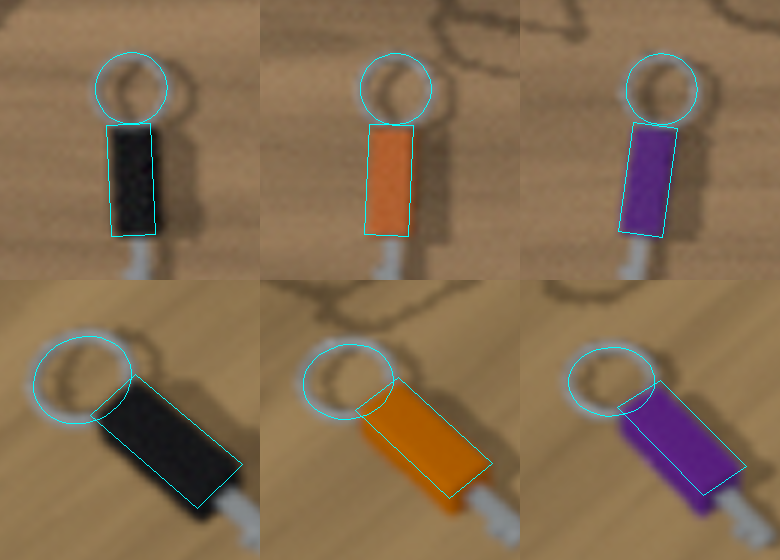

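Key poses: black (458.3, 350.8, 4.5°), orange (493.3, 218, -1.5°), purple (472.3, 97, -7°). The overlays lie on the correct coloured keys. I'll move to the purple key first.

Request:
apply_moves(delta_pos=[[0.336,0.867,0],[0.336,0.867,0],[0.336,0.867,0],[0.336,0.867,0],[0.336,0.867,0],[0.336,0.867,0],[0.336,0.867,0],[0.336,0.867,0]], rot=[[0,0,0.579],[0,0,0.579],[0,0,0.579],[0,0,0.579],[0,0,0.579],[0,0,0.579],[0,0,0.579],[0,0,0.579]], hand=[0.6,0.6,0.6,0.6,0.6,0.6,0.6,0.6])

```text
time_s: 3.12
ee_pos: [271.1, -422.6, 214.1]
ee_rot: [180.0, 0.0, 73.5]
force: [-0.1, -0.3, 0.6]
gripper_width: 54.8
gripper_force: 0.0
```

Request:
apply_moves(delta_pos=[[0.336,0.867,0],[0.336,0.867,0],[0.336,0.867,0],[0.336,0.867,0],[0.336,0.867,0],[0.336,0.867,0],[0.336,0.867,0],[0.336,0.867,0]], rot=[[0,0,0.579],[0,0,0.579],[0,0,0.579],[0,0,0.579],[0,0,0.579],[0,0,0.579],[0,0,0.579],[0,0,0.579]], hand=[0.6,0.6,0.6,0.6,0.6,0.6,0.6,0.6])

```text
time_s: 3.78
ee_pos: [311.4, -318.6, 214.1]
ee_rot: [180.0, 0.0, 123.1]
force: [1.5, 0.1, 0.2]
gripper_width: 54.6
gripper_force: 0.0
```

Request:
apply_moves(delta_pos=[[0.336,0.867,0],[0.336,0.867,0],[0.336,0.867,0],[0.336,0.867,0],[0.336,0.867,0],[0.336,0.867,0],[0.336,0.867,0],[0.336,0.867,0]], rot=[[0,0,0.579],[0,0,0.579],[0,0,0.579],[0,0,0.579],[0,0,0.579],[0,0,0.579],[0,0,0.579],[0,0,0.579]], hand=[0.6,0.6,0.6,0.6,0.6,0.6,0.6,0.6])

```text
time_s: 4.45
ee_pos: [351.7, -214.6, 214.0]
ee_rot: [-180.0, 0.0, 172.8]
force: [-0.0, -0.9, -0.2]
gripper_width: 55.1
gripper_force: 0.0
```

Request:
apply_moves(delta_pos=[[0.336,0.867,0],[0.336,0.867,0],[0.336,0.867,0],[0.336,0.867,0]], rot=[[0,0,0],[0,0,0],[0,0,0],[0,0,0]], hand=[0.6,0.6,0.6,0.6])

```text
time_s: 4.78
ee_pos: [393.2, -107.2, 214.1]
ee_rot: [179.9, 0.0, 172.8]
force: [-0.2, -0.3, 0.6]
gripper_width: 55.1
gripper_force: 0.0
```

Request:
apply_moves(delta_pos=[[0.336,0.867,-0.25],[0.336,0.867,-0.25],[0.336,0.867,-0.25],[0.336,0.867,-0.25]], rot=[[0,0,0],[0,0,0],[0,0,0],[0,0,0]], hand=[0.6,0.6,0.6,0.6])

```text
time_s: 5.12
ee_pos: [433.0, -3.2, 182.5]
ee_rot: [179.9, -0.1, 172.8]
force: [-0.6, 0.3, -0.3]
gripper_width: 54.7
gripper_force: 0.0
```

Request:
apply_moves(delta_pos=[[0.336,0.867,-0.5],[0.336,0.867,-0.5],[0.336,0.867,-0.5],[0.336,0.867,-0.5],[0.336,0.867,-0.5]], rot=[[0,0,0],[0,0,0],[0,0,0],[0,0,0],[0,0,0]], hand=[0.6,0.6,0.6,0.6,0.6])

```text
time_s: 5.53
ee_pos: [472.3, 97.6, 122.8]
ee_rot: [-179.9, -0.2, 172.9]
force: [0.3, -0.4, 0.1]
gripper_width: 54.5
gripper_force: 0.0
```

Request:
apply_moves(delta_pos=[[0,0,-0.5],[0,0,-0.9],[0,0,-1],[0,0,-1],[0,0,-1],[0,0,-1],[0,0,-1],[0,0,-1],[0,0,-1],[0,0,-1]], rot=[[0,0,0],[0,0,0],[0,0,0],[0,0,0],[0,0,0],[0,0,0],[0,0,0],[0,0,0],[0,0,0],[0,0,0]], hand=[0.6,0.6,0.6,0.6,0,0,0,0,0,0], newtons=35)

```text
time_s: 6.37
ee_pos: [472.9, 97.3, 4.7]
ee_rot: [180.0, 0.1, 172.9]
force: [-0.3, -1.9, 5.4]
gripper_width: 23.7
gripper_force: 35.0
```

Request:
apply_moves(delta_pos=[[0,0,0.2],[0,0,0.5],[0,0,0.8],[0,0,1],[0,0,1]], rot=[[0,0,0],[0,0,0],[0,0,0],[0,0,0],[0,0,0]], hand=[0,0,0,0,0])

```text
time_s: 6.78
ee_pos: [476.0, 98.2, 129.2]
ee_rot: [179.8, 0.6, 172.9]
force: [0.6, 0.6, -1.2]
gripper_width: 24.2
gripper_force: 35.0
```

Request:
apply_moves(delta_pos=[[0.05,0.18,0.15],[0.1,0.36,0.3],[0.16,0.55,0.445],[0.214,0.735,0.445],[0.214,0.735,0.445],[0.214,0.735,0.445],[0.214,0.735,0.445]], rot=[[0,0,0.08],[0,0,0.16],[0,0,0.24],[0,0,0.321],[0,0,0.321],[0,0,0.321],[0,0,0.321]], hand=[0,0,0,0,0,0,0])

```text
time_s: 7.37
ee_pos: [497.2, 185.1, 176.2]
ee_rot: [-180.0, -0.2, -159.5]
force: [-0.2, -0.1, -0.4]
gripper_width: 23.9
gripper_force: 35.0
```

```bash
cat > chk.py <<'E'
# usage: chk.py hx hy hyaw name : overlay expected ring (from TCP) and hook in side view; print
from h import *
hx,hy,hyaw=map(float,sys.argv[1:4]);s=env.state();q=s['ee_pos'];yaw=np.radians(s['ee_rot'][2]-180);hd=np.radians(hyaw)
print(q.round(1),s['ee_rot'].round(1),s['gripper_width'].round(1),s['force'].round(1))
t=np.linspace(0,2*np.pi,50);R=np.array([q+[np.cos(yaw)*x-np.sin(yaw)*y,np.sin(yaw)*x+np.cos(yaw)*y,6.6] for x,y in zip(50+19.5*np.cos(t),19.5*np.sin(t))])
Hk=np.array([[hx+x*np.cos(hd),hy+x*np.sin(hd),z] for x,z in((-16,172),(-16,160),(16,160),(16,213),(-16,213),(-16,172))])
row=[]
for n in('top','side'):
    p=grab(n);im=cv2.resize(p['pixels'][:,:,::-1],None,fx=6,fy=6,interpolation=cv2.INTER_CUBIC)
    for P,k in((R,(0,0,255)),(Hk,(255,255,0))):
        cv2.polylines(im,[np.array([(proj(p,w)+.5)*6 for w in P]).astype(int)],False,k,1)
    c=(proj(p,Hk[0]-[15,5,0])*6).astype(int);row.append(im[c[1]-190:c[1]+190,c[0]-190:c[0]+190])
cv2.imwrite(f'pics/{sys.argv[4]}.png',np.hstack(row))
E
python3 chk.py 601.3 224.2 20.5 pre1
```

```text
Traceback (most recent call last):
  File "chk.py", line 4, in <module>
    print(q.round(1),s['ee_rot'].round(1),s['gripper_width'].round(1),s['force'].round(1))
                                          ^^^^^^^^^^^^^^^^^^^^^^^^
AttributeError: 'float' object has no attribute 'round'
```

```bash
sed -i "s/s\['gripper_width'\].round(1)/s['gripper_width']/" chk.py; python3 chk.py 601.3 224.2 20.5 pre1
```

```text
[497.2 185.1 176.2] [-180.    -0.2 -159.5] 23.931091694511224 [-0.2 -0.1 -0.4]
```

View pics/pre1.png

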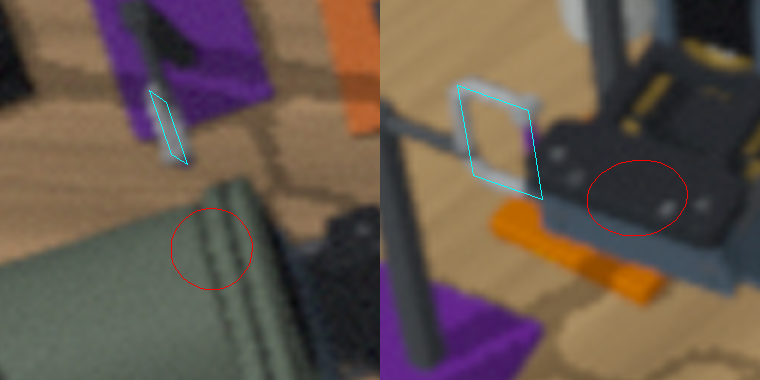

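Request:
apply_moves(delta_pos=[[0.05,0.019,0.01],[0.1,0.037,0.01],[0.15,0.056,0.01],[0.2,0.075,0.01],[0.25,0.093,0.01],[0.29,0.108,0.01],[0.328,0.1225,0.01],[0.328,0.1225,0.01],[0.328,0.1225,0.01]], rot=[[0,0,0],[0,0,0],[0,0,0],[0,0,0],[0,0,0],[0,0,0],[0,0,0],[0,0,0],[0,0,0]], hand=[0,0,0,0,0,0,0,0,0])

```text
time_s: 8.22
ee_pos: [536.7, 200.4, 177.0]
ee_rot: [180.0, -0.2, -159.5]
force: [-2.5, 0.1, -6.5]
gripper_width: 24.0
gripper_force: 35.0
```

Request:
apply_moves(delta_pos=[[0,0,-0.04],[0,0,-0.08],[0,0,-0.11],[0,0,-0.135],[0,0,-0.135],[0,0,-0.135]], rot=[[0,0,0],[0,0,0],[0,0,0],[0,0,0],[0,0,0],[0,0,0]], hand=[0,0,0,0,0,0])

```text
time_s: 8.72
ee_pos: [538.7, 200.7, 162.9]
ee_rot: [-180.0, 0.2, -159.5]
force: [-0.1, 0.3, -0.5]
gripper_width: 23.8
gripper_force: 35.0
```

```bash
python3 chk.py 601.3 224.2 20.5 pre2
```

```text
[538.7 200.7 162.9] [-180.     0.2 -159.5] 23.766132017338055 [-0.1  0.3 -0.5]
```

View pics/pre2.png

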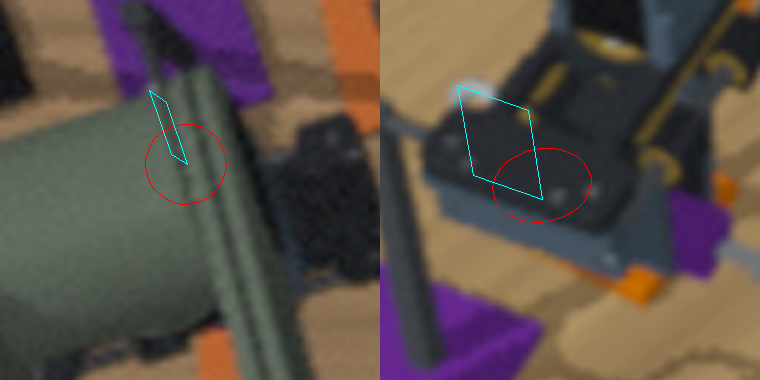

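Contact force rose while the gate was pressed and dropped to zero after lowering, so it has snapped shut. Both views show the gripper hiding the ring. I'll release and check.

Request:
apply_moves(delta_pos=[[0,0,0],[0,0,0],[0,0,0],[0,0,0],[0,0,0],[0,0,0],[-0.2,-0.07,0],[-0.5,-0.18,0],[-0.8,-0.3,0.2],[-0.8,-0.3,0.2]], rot=[[0,0,0],[0,0,0],[0,0,0],[0,0,0],[0,0,0],[0,0,0],[0,0,0],[0,0,0],[0,0,0],[0,0,0]], hand=[0.8,0.8,0.8,0.8,0.8,0.8,0.8,0.8,0.8,0.8])

```text
time_s: 9.65
ee_pos: [437.2, 162.8, 188.2]
ee_rot: [180.0, -0.1, -159.5]
force: [0.1, 0.4, 0.2]
gripper_width: 72.9
gripper_force: 0.0
```

```bash
python3 chk.py 601.3 224.2 20.5 post1
```

```text
[437.2 162.8 188.2] [ 1.800e+02 -1.000e-01 -1.595e+02] 72.86455376179498 [0.1 0.4 0.2]
```

View pics/post1.png

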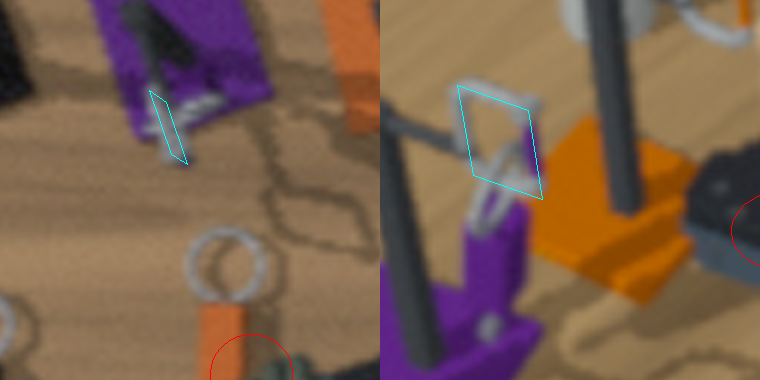

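The picture shows the purple key hanging through its hook with the gate shut (side crop around (510,190)). Next is the black key.

Request:
apply_moves(delta_pos=[[0.069,0.777,0],[0.069,0.777,0],[0.069,0.777,0],[0.069,0.777,0]], rot=[[0,0,-0.093],[0,0,-0.186],[0,0,-0.186],[0,0,-0.186]], hand=[0.6,0.6,0.6,0.6])

```text
time_s: 10.08
ee_pos: [451.7, 261.7, 185.6]
ee_rot: [179.9, 0.1, -175.4]
force: [0.2, 0.7, 0.2]
gripper_width: 55.2
gripper_force: 0.0
```

Request:
apply_moves(delta_pos=[[0.03,0.3,-0.2],[0.05,0.6,-0.4],[0.069,0.777,-0.603],[0.069,0.777,-0.603],[0.069,0.777,-0.603],[0.069,0.777,-0.603]], rot=[[0,0,0],[0,0,0],[0,0,0],[0,0,0],[0,0,0],[0,0,0]], hand=[0.6,0.6,0.6,0.6,0.6,0.6])

```text
time_s: 10.58
ee_pos: [458.8, 350.3, 113.8]
ee_rot: [-180.0, -0.0, -175.4]
force: [0.2, 0.6, 0.4]
gripper_width: 54.8
gripper_force: 0.0
```

Request:
apply_moves(delta_pos=[[0,0,-0.3],[0,0,-0.6],[0,0,-0.85],[0,0,-0.917],[0,0,-0.917],[0,0,-0.917],[0,0,-0.917],[0,0,-0.917],[0,0,-0.917],[0,0,-0.917]], rot=[[0,0,0],[0,0,0],[0,0,0],[0,0,0],[0,0,0],[0,0,0],[0,0,0],[0,0,0],[0,0,0],[0,0,0]], hand=[0.6,0.6,0.6,0.6,0.6,0,0,0,0,0], newtons=35)

```text
time_s: 11.42
ee_pos: [458.8, 351.3, 5.2]
ee_rot: [179.9, 0.1, -175.5]
force: [-0.0, -0.6, 0.2]
gripper_width: 24.2
gripper_force: 0.3
```

Request:
apply_moves(delta_pos=[[0,0,0],[0,0,0],[0,0,0],[0,0,0.2],[0,0,0.5],[0,0,0.8],[0,0,1],[0,0,1]], rot=[[0,0,0],[0,0,0],[0,0,0],[0,0,0],[0,0,0],[0,0,0],[0,0,0],[0,0,0]], hand=[0,0,0,0,0,0,0,0])

```text
time_s: 12.08
ee_pos: [461.0, 353.1, 129.8]
ee_rot: [179.6, 0.6, -175.5]
force: [1.6, -0.8, -0.6]
gripper_width: 24.0
gripper_force: 35.0
```

Request:
apply_moves(delta_pos=[[0.08,-0.09,0.15],[0.16,-0.18,0.3],[0.25,-0.27,0.455],[0.333,-0.3575,0.455],[0.333,-0.3575,0.455],[0.333,-0.3575,0.455],[0.333,-0.3575,0.455]], rot=[[0,0,0.06],[0,0,0.12],[0,0,0.18],[0,0,0.2327],[0,0,0.2327],[0,0,0.2327],[0,0,0.2327]], hand=[0,0,0,0,0,0,0])

```text
time_s: 12.67
ee_pos: [497.1, 308.0, 177.3]
ee_rot: [180.0, -0.2, -155.5]
force: [-0.3, -1.3, -0.3]
gripper_width: 23.7
gripper_force: 35.0
```

Request:
apply_moves(delta_pos=[[0.049,0.022,0],[0.098,0.045,0],[0.147,0.067,0],[0.196,0.089,0],[0.24,0.109,0],[0.28,0.127,0],[0.3185,0.145,0],[0.3185,0.145,0],[0.3185,0.145,0]], rot=[[0,0,0],[0,0,0],[0,0,0],[0,0,0],[0,0,0],[0,0,0],[0,0,0],[0,0,0],[0,0,0]], hand=[0,0,0,0,0,0,0,0,0])

```text
time_s: 13.42
ee_pos: [535.6, 325.2, 177.0]
ee_rot: [180.0, -0.2, -155.5]
force: [-2.3, 0.0, -5.5]
gripper_width: 24.0
gripper_force: 35.0
```

Same force pattern as the purple key. Lower, release and retreat.

Request:
apply_moves(delta_pos=[[0,0,-0.04],[0,0,-0.08],[0,0,-0.11],[0,0,-0.135],[0,0,-0.135],[0,0,-0.135]], rot=[[0,0,0],[0,0,0],[0,0,0],[0,0,0],[0,0,0],[0,0,0]], hand=[0,0,0,0,0,0])

```text
time_s: 13.92
ee_pos: [537.3, 325.7, 162.8]
ee_rot: [180.0, 0.1, -155.5]
force: [0.3, -0.1, -0.5]
gripper_width: 23.9
gripper_force: 35.0
```

Request:
apply_moves(delta_pos=[[0,0,0],[0,0,0],[0,0,0],[0,0,0],[0,0,0],[0,0,0],[-0.2,-0.09,0],[-0.5,-0.228,0],[-0.8,-0.365,0.2],[-0.8,-0.365,0.2]], rot=[[0,0,0],[0,0,0],[0,0,0],[0,0,0],[0,0,0],[0,0,0],[0,0,0],[0,0,0],[0,0,0],[0,0,0]], hand=[0.8,0.8,0.8,0.8,0.8,0.8,0.8,0.8,0.8,0.8])

```text
time_s: 14.75
ee_pos: [436.1, 279.6, 188.5]
ee_rot: [180.0, -0.1, -155.4]
force: [-0.9, 0.2, 0.6]
gripper_width: 72.7
gripper_force: 0.0
```

```bash
python3 chk.py 598.4 353.5 24.5 post2
```

```text
[436.1 279.6 188.5] [ 1.800e+02 -1.000e-01 -1.554e+02] 72.71260983029319 [-0.9  0.2  0.6]
```

View pics/post2.png

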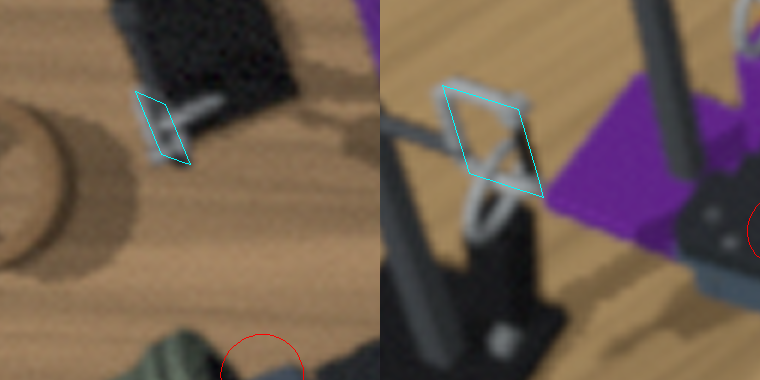

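The black key hangs on its hook with the gate shut (side crop around (500,190)). Next is the orange key.

Request:
apply_moves(delta_pos=[[0.15,-0.17,-0.1],[0.3,-0.35,-0.3],[0.44,-0.529,-0.5],[0.44,-0.529,-0.603],[0.44,-0.529,-0.603],[0.44,-0.529,-0.603],[0.44,-0.529,-0.603]], rot=[[0,0,-0.08],[0,0,-0.16],[0,0,-0.24],[0,0,-0.3025],[0,0,-0.3025],[0,0,-0.3025],[0,0,-0.3025]], hand=[0.6,0.6,0.6,0.6,0.6,0.6,0.6])

```text
time_s: 15.43
ee_pos: [494.2, 219.0, 114.5]
ee_rot: [180.0, 0.1, 178.7]
force: [-1.0, -0.2, 0.8]
gripper_width: 54.6
gripper_force: 0.0
```

Request:
apply_moves(delta_pos=[[0,0,-0.3],[0,0,-0.6],[0,0,-0.85],[0,0,-0.917],[0,0,-0.917],[0,0,-0.917],[0,0,-0.917],[0,0,-0.917],[0,0,-0.917],[0,0,-0.917]], rot=[[0,0,0],[0,0,0],[0,0,0],[0,0,0],[0,0,0],[0,0,0],[0,0,0],[0,0,0],[0,0,0],[0,0,0]], hand=[0.6,0.6,0.6,0.6,0.6,0,0,0,0,0], newtons=35)

```text
time_s: 16.27
ee_pos: [493.9, 218.4, 5.1]
ee_rot: [179.9, 0.1, 178.5]
force: [0.2, 0.5, 0.5]
gripper_width: 24.4
gripper_force: 3.8
```

Request:
apply_moves(delta_pos=[[0,0,0],[0,0,0],[0,0,0],[0,0,0.2],[0,0,0.5],[0,-0.15,0.8],[0,-0.3,1],[0,-0.3,1],[0,-0.3,1]], rot=[[0,0,0],[0,0,0],[0,0,0],[0,0,0],[0,0,0],[0,0,0],[0,0,0],[0,0,0],[0,0,0]], hand=[0,0,0,0,0,0,0,0,0])

```text
time_s: 17.02
ee_pos: [493.9, 181.8, 125.4]
ee_rot: [179.9, 0.2, 178.5]
force: [-0.2, -0.1, -0.5]
gripper_width: 23.7
gripper_force: 35.0
```

Request:
apply_moves(delta_pos=[[0.01,-0.22,0.15],[0.02,-0.44,0.3],[0.03,-0.66,0.455],[0.0375,-0.85,0.455],[0.0375,-0.85,0.455],[0.0375,-0.85,0.455],[0.0375,-0.85,0.455]], rot=[[0,0,0.05],[0,0,0.1],[0,0,0.15],[0,0,0.186],[0,0,0.186],[0,0,0.186],[0,0,0.186]], hand=[0,0,0,0,0,0,0])

```text
time_s: 17.6
ee_pos: [496.8, 80.7, 177.0]
ee_rot: [179.9, -0.2, -165.5]
force: [-0.5, -0.1, -0.7]
gripper_width: 23.9
gripper_force: 35.0
```

Request:
apply_moves(delta_pos=[[0.052,0.013,0],[0.104,0.027,0],[0.156,0.04,0],[0.208,0.054,0],[0.255,0.066,0],[0.3,0.077,0],[0.339,0.0876,0],[0.339,0.0876,0],[0.339,0.0876,0]], rot=[[0,0,0],[0,0,0],[0,0,0],[0,0,0],[0,0,0],[0,0,0],[0,0,0],[0,0,0],[0,0,0]], hand=[0,0,0,0,0,0,0,0,0])

```text
time_s: 18.35
ee_pos: [537.5, 90.7, 177.2]
ee_rot: [180.0, -0.2, -165.5]
force: [-1.5, 0.6, -4.6]
gripper_width: 23.9
gripper_force: 35.0
```

Request:
apply_moves(delta_pos=[[0,0,-0.04],[0,0,-0.08],[0,0,-0.11],[0,0,-0.135],[0,0,-0.135],[0,0,-0.135]], rot=[[0,0,0],[0,0,0],[0,0,0],[0,0,0],[0,0,0],[0,0,0]], hand=[0,0,0,0,0,0])

```text
time_s: 18.85
ee_pos: [539.4, 90.8, 162.8]
ee_rot: [-180.0, 0.1, -165.5]
force: [-0.4, -0.3, -1.0]
gripper_width: 23.8
gripper_force: 35.0
```

Request:
apply_moves(delta_pos=[[0,0,0],[0,0,0],[0,0,0],[0,0,0],[0,0,0],[0,0,0],[-0.2,-0.052,0],[-0.5,-0.13,0],[-0.8,-0.207,0.2],[-0.8,-0.207,0.2]], rot=[[0,0,0],[0,0,0],[0,0,0],[0,0,0],[0,0,0],[0,0,0],[0,0,0],[0,0,0],[0,0,0],[0,0,0]], hand=[0.8,0.8,0.8,0.8,0.8,0.8,0.8,0.8,0.8,0.8])

```text
time_s: 19.68
ee_pos: [437.8, 64.8, 188.3]
ee_rot: [-180.0, -0.1, -165.5]
force: [-0.7, -0.4, 0.8]
gripper_width: 73.2
gripper_force: 0.0
```

```bash
cat > jars.py <<'E'
from h import *
a=grab('top',sys.argv[1]+'t');b=grab('side',sys.argv[1]+'s')
def fit(p,col,X,zt=38):  # lid ellipse centroid on its top plane
    big=cv2.resize(p['pixels'],None,fx=3,fy=3,interpolation=cv2.INTER_CUBIC);h=cv2.cvtColor(big,cv2.COLOR_RGB2HSV).astype(int);H,S,V=h[...,0],h[...,1],h[...,2]
    m={'blue':(H>=105)&(H<=125)&(S>130)&(V>60),'green':(H>=50)&(H<=85)&(S>110),'white':(S<55)&(V>135)}[col].astype(np.uint8)
    n,l,st,c=cv2.connectedComponentsWithStats(m);u=proj(p,(*X,zt))*3+1
    k=[i for i in range(1,n) if 500<st[i,4]<4500 and np.hypot(*(c[i]-u))<60]
    return [(ray(p,(c[i]-1)/3,zt)[:2].round(1).tolist(),int(st[i,4])) for i in k]
for col,X in(('white',(449,-210)),('green',(446,-285)),('blue',(482,-398))):
    print(col,'t',fit(a,col,X),'s',fit(b,col,X,34))
    for n,p in(('t',a),('s',b)): print('   lm',n,[(round(r['score'],2),ray(p,r['position'],19)[:2].round(0).tolist()) for r in spotter.landmark_of(p,f'jar_{col}_mid')[:2]])
A=a['pixels'][:,:,::-1][165:285,360:480];B=b['pixels'][:,:,::-1][145:265,370:490]
K=b['pixels'][:,:,::-1][180:300,230:350]
cv2.imwrite(f'pics/{sys.argv[1]}.png',np.hstack([cv2.resize(x,(266,400),interpolation=cv2.INTER_CUBIC) if 0 else cv2.resize(x,(266,266),interpolation=cv2.INTER_CUBIC) for x in(A,B,K)]))
E
python3 jars.py j1
```

```text
white t [([458.0, -206.4], 1125)] s [([450.9, -197.1], 1773)]
   lm t [(0.52, [460.0, -205.0])]
   lm s [(0.77, [434.0, -207.0]), (0.24, [484.0, -394.0])]
green t [([451.0, -286.0], 1617)] s [([449.6, -282.4], 1924)]
   lm t [(0.76, [343.0, -221.0]), (0.54, [453.0, -293.0])]
   lm s [(0.89, [334.0, -220.0]), (0.82, [455.0, -286.0])]
blue t [([485.1, -391.3], 1781)] s [([483.2, -387.4], 1687)]
   lm t [(0.69, [620.0, 366.0]), (0.66, [493.0, -392.0])]
   lm s [(0.61, [677.0, 63.0]), (0.39, [653.0, -51.0])]
```

View pics/j1.png

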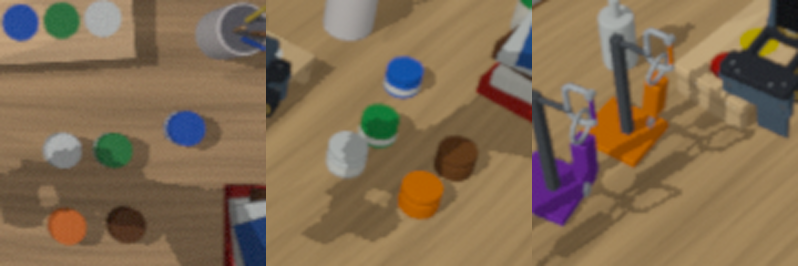

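All three keys hang with gates shut. In the right tile the orange hook is near (655,70). The jars stand upright at left-tile (62,150), (113,150) and (185,128). Now I fit the jar positions by silhouette.

```bash
cat > jfit.py <<'E'
from h import *
from scipy.optimize import minimize
t=np.linspace(0,2*np.pi,40);circ=np.c_[26*np.cos(t),26*np.sin(t)]
def jfit(col,X,z0=0,ps=None,use='ts'):
    ps=ps or dict(t=grab('top'),s=grab('side'));D=[]
    for n in use:
        p=ps[n];c=proj(p,(*X,z0+19))
        T=[r for r in spotter.trace(p,f'jar_{col}_mid') if np.hypot(*(np.array(r['box'][:2])-c))<14]
        if T: D.append((p,cv2.resize(T[0]['mask'].astype(np.uint8)*255,None,fx=4,fy=4,interpolation=cv2.INTER_LINEAR)>127,n))
    def iou(q,p,m):
        uv=np.array([proj(p,(q[0]+a,q[1]+b,z))*4+1.5 for z in(z0,z0+38) for a,b in circ]);r=np.zeros(m.shape,np.uint8)
        cv2.fillConvexPoly(r,cv2.convexHull((uv*16).astype(np.int32)),1,shift=4);r=r>0;return (r&m).sum()/(r|m).sum()
    o=[]
    for S in [D]+[[d] for d in D]:
        r=minimize(lambda q:-sum(iou(q,p,m) for p,m,_ in S),X,method='Nelder-Mead',options=dict(initial_simplex=[X,[X[0]+8,X[1]],[X[0],X[1]+8]],xatol=.2))
        o.append((''.join(d[2] for d in S),r.x.round(1).tolist(),round(-r.fun/max(1,len(S)),2)))
    return o
if __name__=='__main__':
    ps=dict(t=grab('top'),s=grab('side'))
    for a in sys.argv[1:]:
        c,x,y,z=a.split(',');print(c,jfit(c,[float(x),float(y)],float(z),ps))
E
python3 jfit.py white,452,-211,0 green,451,-285,0 blue,484,-390,0
```

```text
white [('ts', [447.3, -211.2], np.float64(0.88)), ('t', [446.5, -210.7], np.float64(0.95)), ('s', [451.5, -216.9], np.float64(0.95))]
green [('ts', [451.9, -288.6], np.float64(0.84)), ('t', [452.2, -284.1], np.float64(0.81)), ('s', [452.9, -291.4], np.float64(0.9))]
blue [('ts', [485.2, -394.1], np.float64(0.92)), ('t', [485.0, -393.2], np.float64(0.95)), ('s', [486.3, -396.8], np.float64(0.93))]
```

Request:
apply_moves(delta_pos=[[0.015,-0.773,0],[0.015,-0.773,0],[0.015,-0.773,0],[0.015,-0.773,0],[0.015,-0.773,0]], rot=[[0,0,-0.389],[0,0,-0.389],[0,0,-0.389],[0,0,-0.389],[0,0,-0.389]], hand=[0.85,0.85,0.85,0.85,0.85])

```text
time_s: 20.9
ee_pos: [444.2, -28.0, 186.4]
ee_rot: [180.0, 0.0, 160.6]
force: [-0.1, -0.5, -0.1]
gripper_width: 77.5
gripper_force: 0.0
```

Request:
apply_moves(delta_pos=[[0.015,-0.773,0],[0.015,-0.773,0],[0.015,-0.773,0],[0.015,-0.773,0],[0.015,-0.773,0]], rot=[[0,0,-0.389],[0,0,-0.389],[0,0,-0.389],[0,0,-0.389],[0,0,-0.389]], hand=[0.85,0.85,0.85,0.85,0.85])

```text
time_s: 21.32
ee_pos: [445.9, -120.8, 186.3]
ee_rot: [180.0, -0.0, 127.2]
force: [0.3, -0.8, -0.3]
gripper_width: 77.6
gripper_force: 0.0
```

Request:
apply_moves(delta_pos=[[0.015,-0.3,-0.2],[0.015,-0.6,-0.4],[0.015,-0.773,-0.603],[0.015,-0.773,-0.603],[0.015,-0.773,-0.603],[0.015,-0.773,-0.603],[0.015,-0.773,-0.603]], rot=[[0,0,-0.08],[0,0,-0.16],[0,0,-0.24],[0,0,-0.32],[0,0,-0.389],[0,0,-0.389],[0,0,-0.389]], hand=[0.85,0.85,0.85,0.85,0.85,0.85,0.85])

```text
time_s: 21.9
ee_pos: [447.8, -212.6, 114.0]
ee_rot: [180.0, 0.0, 94.4]
force: [0.2, 0.1, 0.0]
gripper_width: 77.5
gripper_force: 0.0
```

Request:
apply_moves(delta_pos=[[0,0,-0.3],[0,0,-0.6],[0,0,-0.85],[0,0,-0.917],[0,0,-0.917],[0,0,-0.917],[0,0,-0.917],[0,0,-0.917],[0,0,-0.917],[0,0,-0.917]], rot=[[0,0,0],[0,0,0],[0,0,0],[0,0,0],[0,0,0],[0,0,0],[0,0,0],[0,0,0],[0,0,0],[0,0,0]], hand=[0.85,0.85,0.85,0.85,0.3,0.3,0.3,0.3,0.3,0.3], newtons=20)

```text
time_s: 22.73
ee_pos: [449.3, -213.1, 5.7]
ee_rot: [179.8, 0.1, 94.2]
force: [1.0, 0.7, 6.6]
gripper_width: 52.4
gripper_force: 20.0
```

Request:
apply_moves(delta_pos=[[0,0,0],[0,0,0.25],[0,0,0.55],[0.1,-0.03,0.8],[0.4,-0.1,0.8],[0.7,-0.2175,0.8],[0.7,-0.2175,0.8],[0.7,-0.2175,0.8]], rot=[[0,0,0],[0,0,0],[0,0,0],[0,0,0],[0,0,0],[0,0,0],[0,0,0],[0,0,0]], hand=[0.3,0.3,0.3,0.3,0.3,0.3,0.3,0.3])

```text
time_s: 23.4
ee_pos: [532.7, -239.0, 99.8]
ee_rot: [180.0, 0.0, 94.3]
force: [-0.1, 1.3, -1.7]
gripper_width: 51.5
gripper_force: 20.0
```

Request:
apply_moves(delta_pos=[[0.3,-0.07,0],[0.6,-0.14,0],[0.93,-0.2175,0],[0.93,-0.2175,0],[0.93,-0.2175,-0.1],[0.93,-0.2175,-0.2],[0.93,-0.2175,-0.3],[0.93,-0.2175,-0.379],[0.93,-0.2175,-0.379],[0.93,-0.2175,-0.379]], rot=[[0,0,0],[0,0,0],[0,0,0],[0,0,0],[0,0,0],[0,0,0],[0,0,0],[0,0,0],[0,0,0],[0,0,0]], hand=[0.3,0.3,0.3,0.3,0.3,0.3,0.3,0.3,0.3,0.3])

```text
time_s: 24.23
ee_pos: [641.8, -264.3, 53.7]
ee_rot: [-179.9, -0.1, 94.2]
force: [0.3, -0.5, -1.5]
gripper_width: 52.0
gripper_force: 20.0
```

Request:
apply_moves(delta_pos=[[0.01,0,-0.01],[0.01,0,-0.01],[0.01,0,-0.01],[0.01,0,-0.01],[0.01,0,-0.01],[0.01,0,0.2],[0.01,0,0.6],[-0.2,-0.09,0.6],[-0.6,-0.09,0.6],[-0.8,-0.09,0.6]], rot=[[0,0,0],[0,0,0],[0,0,0],[0,0,0],[0,0,0],[0,0,0],[0,0,0],[0,0,0],[0,0,0],[0,0,0]], hand=[0.3,0.85,0.85,0.85,0.85,0.85,0.85,0.85,0.85,0.85])

```text
time_s: 25.07
ee_pos: [545.8, -275.8, 127.4]
ee_rot: [180.0, 0.1, 94.2]
force: [-0.7, -0.2, -0.7]
gripper_width: 77.3
gripper_force: 0.0
```

```bash
python3 jfit.py white,643.5,-264.7,50 green,452,-287,0 blue,485,-393,0; python3 -c "
from h import *
print(env.state()['ee_pos'])"
```

```text
white [('ts', [643.5, -265.9], np.float64(0.73)), ('t', [640.8, -261.0], np.float64(0.56)), ('s', [644.7, -267.3], np.float64(0.94))]
green [('ts', [453.4, -250.2], np.float64(0.9)), ('t', [453.7, -248.1], np.float64(0.92)), ('s', [454.6, -252.9], np.float64(0.96))]
blue [('s', [487.0, -397.9], np.float64(0.9)), ('s', [487.0, -397.9], np.float64(0.9))]
[ 548.65761482 -275.56277937  126.39833931]
```

The green jar was knocked sideways and is now at (453.5, -250). I'll pick it there.

Request:
apply_moves(delta_pos=[[-0.3,0.08,0],[-0.6,0.16,0],[-0.783,0.211,-0.104],[-0.783,0.211,-0.104],[-0.783,0.211,-0.104],[-0.783,0.211,-0.104]], rot=[[0,0,0],[0,0,0],[0,0,0],[0,0,0],[0,0,0],[0,0,0]], hand=[0.85,0.85,0.85,0.85,0.85,0.85])

```text
time_s: 25.97
ee_pos: [455.1, -250.8, 114.4]
ee_rot: [179.9, 0.1, 94.2]
force: [-0.5, 0.9, -0.8]
gripper_width: 77.3
gripper_force: 0.0
```

Request:
apply_moves(delta_pos=[[0,0,-0.3],[0,0,-0.6],[0,0,-0.85],[0,0,-0.917],[0,0,-0.917],[0,0,-0.917],[0,0,-0.917],[0,0,-0.917],[0,0,-0.917],[0,0,-0.917]], rot=[[0,0,0],[0,0,0],[0,0,0],[0,0,0],[0,0,0],[0,0,0],[0,0,0],[0,0,0],[0,0,0],[0,0,0]], hand=[0.85,0.85,0.85,0.85,0.3,0.3,0.3,0.3,0.3,0.3], newtons=20)

```text
time_s: 26.8
ee_pos: [454.5, -250.7, 5.0]
ee_rot: [179.9, 0.1, 94.2]
force: [1.8, -0.1, 2.9]
gripper_width: 51.5
gripper_force: 20.0
```

Request:
apply_moves(delta_pos=[[0,0,0],[0,0,0.25],[0,0,0.55],[0.1,0.03,0.8],[0.4,0.1,0.8],[0.7,0.19,0.8],[0.7,0.19,0.8],[0.7,0.19,0.8]], rot=[[0,0,0],[0,0,0],[0,0,0],[0,0,0],[0,0,0],[0,0,0],[0,0,0],[0,0,0]], hand=[0.3,0.3,0.3,0.3,0.3,0.3,0.3,0.3])

```text
time_s: 27.47
ee_pos: [538.2, -226.6, 99.5]
ee_rot: [-180.0, -0.0, 94.4]
force: [-0.9, 0.1, -1.7]
gripper_width: 51.4
gripper_force: 20.0
```

Request:
apply_moves(delta_pos=[[0.3,0.07,0],[0.6,0.14,0],[0.857,0.1875,0],[0.857,0.1875,0],[0.857,0.1875,-0.1],[0.857,0.1875,-0.2],[0.857,0.1875,-0.3],[0.857,0.1875,-0.385],[0.857,0.1875,-0.385],[0.857,0.1875,-0.385]], rot=[[0,0,0],[0,0,0],[0,0,0],[0,0,0],[0,0,0],[0,0,0],[0,0,0],[0,0,0],[0,0,0],[0,0,0]], hand=[0.3,0.3,0.3,0.3,0.3,0.3,0.3,0.3,0.3,0.3])

```text
time_s: 28.3
ee_pos: [638.7, -205.1, 52.6]
ee_rot: [-179.9, -0.0, 94.2]
force: [0.2, 0.6, -1.4]
gripper_width: 51.7
gripper_force: 20.0
```

Request:
apply_moves(delta_pos=[[0,0,-0.003],[0,0,-0.003],[0,0,-0.003],[0,0,-0.003],[0,0,-0.003],[0,0,0.2],[0,0,0.6],[-0.2,-0.3,0.6],[-0.6,-0.6,0.6],[-0.8,-0.8,0.6]], rot=[[0,0,0],[0,0,0],[0,0,0],[0,0,0],[0,0,0],[0,0,0],[0,0,0],[0,0,0],[0,0,0],[0,0,0]], hand=[0.3,0.85,0.85,0.85,0.85,0.85,0.85,0.85,0.85,0.85])

```text
time_s: 29.13
ee_pos: [553.4, -293.1, 127.1]
ee_rot: [179.9, 0.1, 94.4]
force: [0.4, -1.0, 0.5]
gripper_width: 77.5
gripper_force: 0.0
```

```bash
python3 jfit.py white,643.5,-264.7,50 green,639,-205,50 blue,485,-393,0; python3 -c "
from h import *
print(env.state()['ee_pos'])"
```

```text
white [('ts', [641.3, -266.5], np.float64(0.83)), ('t', [640.1, -264.2], np.float64(0.87)), ('s', [643.7, -268.3], np.float64(0.85))]
green [('ts', [636.6, -201.5], np.float64(0.9)), ('t', [635.6, -200.5], np.float64(0.92)), ('s', [639.4, -204.8], np.float64(0.95))]
blue [('s', [485.9, -397.5], np.float64(0.95)), ('s', [485.9, -397.5], np.float64(0.95))]
[ 554.52322557 -291.58399292  125.60581173]
```

Request:
apply_moves(delta_pos=[[-0.575,-0.857,-0.1],[-0.575,-0.857,-0.1],[-0.575,-0.857,-0.1],[-0.575,-0.857,-0.1],[-0.575,-0.857,-0.1],[-0.575,-0.857,-0.1]], rot=[[0,0,0],[0,0,0],[0,0,0],[0,0,0],[0,0,0],[0,0,0]], hand=[0.85,0.85,0.85,0.85,0.85,0.85])

```text
time_s: 30.03
ee_pos: [485.4, -394.6, 113.6]
ee_rot: [180.0, -0.0, 94.3]
force: [0.2, 0.7, 0.6]
gripper_width: 77.5
gripper_force: 0.0
```

Request:
apply_moves(delta_pos=[[0,0,-0.3],[0,0,-0.6],[0,0,-0.85],[0,0,-0.91],[0,0,-0.91],[0,0,-0.91],[0,0,-0.91],[0,0,-0.91],[0,0,-0.91],[0,0,-0.91]], rot=[[0,0,0],[0,0,0],[0,0,0],[0,0,0],[0,0,0],[0,0,0],[0,0,0],[0,0,0],[0,0,0],[0,0,0]], hand=[0.85,0.85,0.85,0.85,0.3,0.3,0.3,0.3,0.3,0.3], newtons=20)

```text
time_s: 30.87
ee_pos: [485.8, -395.6, 5.9]
ee_rot: [179.8, 0.1, 94.2]
force: [2.2, 2.1, 2.8]
gripper_width: 51.6
gripper_force: 20.0
```

Request:
apply_moves(delta_pos=[[0,0,0],[0,0,0.25],[0,0,0.55],[0.05,0.05,0.8],[0.1,0.2,0.95],[0.2,0.5,0.95],[0.2,0.5,0.95],[0.2,0.5,0.95]], rot=[[0,0,0],[0,0,0],[0,0,0],[0,0,0],[0,0,0],[0,0,0],[0,0,0],[0,0,0]], hand=[0.3,0.3,0.3,0.3,0.3,0.3,0.3,0.3])

```text
time_s: 31.53
ee_pos: [508.0, -333.8, 118.4]
ee_rot: [-179.9, -0.0, 94.4]
force: [0.6, -0.6, -3.0]
gripper_width: 51.6
gripper_force: 20.0
```

Request:
apply_moves(delta_pos=[[0.07,0.3,0],[0.14,0.6,0],[0.2,0.95,0],[0.2,0.95,0],[0.2,0.95,0]], rot=[[0,0,0],[0,0,0],[0,0,0],[0,0,0],[0,0,0]], hand=[0.3,0.3,0.3,0.3,0.3])

```text
time_s: 31.95
ee_pos: [531.9, -220.2, 117.7]
ee_rot: [-179.9, -0.0, 94.4]
force: [0.2, -0.1, -1.3]
gripper_width: 51.6
gripper_force: 20.0
```

Request:
apply_moves(delta_pos=[[0.2,0.25,0],[0.45,0.5,0],[0.7,0.631,0],[0.848,0.631,0],[0.848,0.631,0],[0.848,0.631,0],[0.848,0.631,0]], rot=[[0,0,0],[0,0,0],[0,0,0],[0,0,0],[0,0,0],[0,0,0],[0,0,0]], hand=[0.3,0.3,0.3,0.3,0.3,0.3,0.3])

```text
time_s: 32.53
ee_pos: [632.8, -147.2, 117.6]
ee_rot: [-179.9, -0.0, 94.1]
force: [-1.4, 0.9, -1.4]
gripper_width: 51.7
gripper_force: 20.0
```

Request:
apply_moves(delta_pos=[[0,0,-0.15],[0,0,-0.3],[0,0,-0.42],[0,0,-0.5],[0,0,-0.535],[0,0,-0.535],[0,0,-0.535],[0,0,-0.535]], rot=[[0,0,0],[0,0,0],[0,0,0],[0,0,0],[0,0,0],[0,0,0],[0,0,0],[0,0,0]], hand=[0.3,0.3,0.3,0.3,0.3,0.3,0.3,0.3])

```text
time_s: 33.2
ee_pos: [633.0, -146.7, 55.4]
ee_rot: [-179.9, 0.0, 94.2]
force: [-4.4, -2.0, 6.0]
gripper_width: 51.3
gripper_force: 20.0
```

Request:
apply_moves(delta_pos=[[0,0,0.02],[0.01,0.014,0.02],[0.01,0.014,0.02],[0.01,0.014,0.002],[0.01,0.014,0.002]], rot=[[0,0,0],[0,0,0],[0,0,0],[0,0,0],[0,0,0]], hand=[0.3,0.3,0.3,0.3,0.3])

```text
time_s: 33.62
ee_pos: [636.2, -143.9, 55.4]
ee_rot: [179.9, 0.0, 94.2]
force: [0.2, -0.1, 3.9]
gripper_width: 51.6
gripper_force: 20.0
```

Request:
apply_moves(delta_pos=[[0,0,0],[0,0,0],[0,0,0],[0,0,0],[0,0,0.3],[0,0,0.6],[0,0,0.6],[-0.3,0,0.6],[-0.6,0,0.6],[-0.9,0,0.6]], rot=[[0,0,0],[0,0,0],[0,0,0],[0,0,0],[0,0,0],[0,0,0],[0,0,0],[0,0,0],[0,0,0],[0,0,0]], hand=[0.85,0.85,0.85,0.85,0.85,0.85,0.85,0.85,0.85,0.85])

```text
time_s: 34.45
ee_pos: [526.2, -143.8, 126.2]
ee_rot: [180.0, 0.0, 94.3]
force: [0.2, -0.6, -0.0]
gripper_width: 78.0
gripper_force: 0.0
```

Request:
apply_moves(delta_pos=[[-0.5,0.3,0.3],[-1,0.6,0.5],[-1,0.6,0.5],[-1,0.6,0.5],[-1,0.6,0.5]], rot=[[0,0,0],[0,0,0],[0,0,0],[0,0,0],[0,0,0]], hand=[0.85,0.85,0.85,0.85,0.85])

```text
time_s: 34.87
ee_pos: [403.9, -70.2, 188.4]
ee_rot: [179.9, -0.0, 94.3]
force: [-0.6, 0.4, 0.0]
gripper_width: 77.5
gripper_force: 0.0
```

```bash
python3 jfit.py white,643,-265,50 green,639,-205,50 blue,634,-145,50
python3 - <<'E'
from h import *
a=grab('top');b=grab('side')
S={'blue':(634.3,-144.8),'green':(639.1,-204.9),'white':(643.5,-264.7)};t=np.linspace(0,2*np.pi,40);row=[]
for p in(a,b):
    im=cv2.resize(p['pixels'][:,:,::-1],None,fx=6,fy=6,interpolation=cv2.INTER_CUBIC)
    for x,y in S.values():
        for z,r,k in((50,27,(0,255,255)),(88,26,(0,0,255))): cv2.polylines(im,[np.array([(proj(p,(x+r*np.cos(q),y+r*np.sin(q),z))+.5)*6 for q in t]).astype(int)],True,k,1)
    c=(proj(p,(639,-205,60))*6).astype(int);row.append(im[c[1]-200:c[1]+200,c[0]-200:c[0]+200])
u=(proj(b,(595,225,150))).astype(int)
cv2.imwrite('pics/fin.png',np.hstack(row));cv2.imwrite('pics/fink.png',cv2.resize(b['pixels'][:,:,::-1][u[1]-70:u[1]+80,u[0]-100:u[0]+100],None,fx=3,fy=3,interpolation=cv2.INTER_CUBIC))
E
```

```text
white [('t', [640.3, -261.6], np.float64(0.9)), ('t', [640.3, -261.6], np.float64(0.9))]
green [('ts', [637.2, -202.6], np.float64(0.8)), ('t', [636.3, -202.2], np.float64(0.93)), ('s', [638.5, -205.8], np.float64(0.7))]
blue [('ts', [634.2, -142.2], np.float64(0.89)), ('t', [633.9, -141.0], np.float64(0.94)), ('s', [635.7, -147.3], np.float64(0.94))]
```

View pics/fin.png

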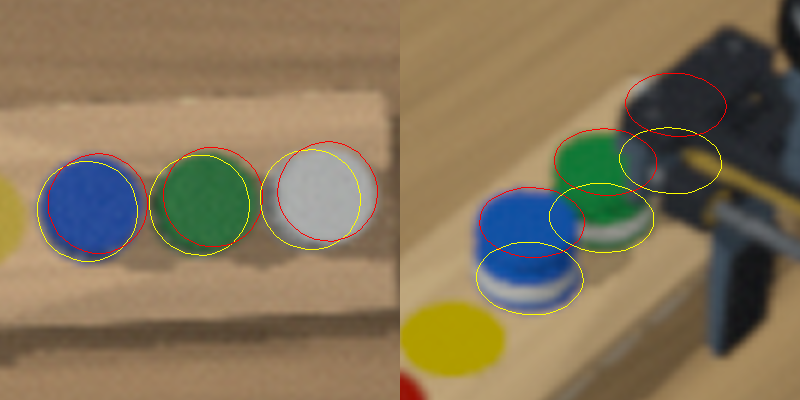

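View pics/fink.png

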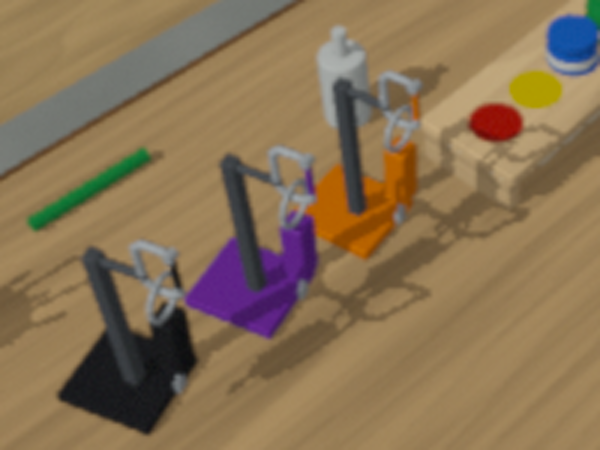

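The top tile shows the three jars within about 3 mm of their spots. The side view shows all three keys hanging on their own hooks with the gates shut. Handing in.

```bash
python3 -c "
from h import *
print(env.job_done())"
```

```text
the job is handed in; nothing more can be done
None
```

The job is handed in: all three keys hang from their own hooks with the gates shut, and the white, green and blue jars (the only ones there) stand within about 3 mm of their spots' centres; the mug, tape and glue were left where they were.

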